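Shut and pin the strap cutter's cover

TASK

The hand strap cutter on the bench has been cleaned and its cover still stands open. Fold the cover shut so that the fork on its inside straddles the machine's lug, then take the headed lock pin from the wooden tool block and push it through fork and lug until its collar sits flat on the fork; the cover has end play, so work it sideways with the pin until the pin finds the lug hole. Let go of everything, and leave the punch, hammer, pliers and tin where they are.

Things in the scene. Friction and masses are not known exactly. Their poses are not given: they have to be found in the camera images.
- machine: Green bench strap cutter, fixed, base 250 x 250 x 14 mm, two cheeks 180 mm apart. Origin at the base underside, on its mid plane; x points from feed table to cover, away from the robot; z up. Crank out 200 mm to +y, gear case 125 mm to -y. Its lug (50 mm wide, 12 mm thick, 16 mm hole) under the cover's top is screwed tight in slots: its hole stands up to 4.5 mm either side of the mid plane.
- fork: Steel fork inside the cover's top edge: two ears 44 x 44 x 12 mm, each drilled 16 mm. Origin: mouth of the hole on the upper ear's flat upper face. z: pin axis, out of the hole; y: machine y. Upper ear z -12 to 0, lower ear -42 to -30 mm; when shut the machine's lug lies between, z -27 to -15. Shut, the mouth is 56 mm to machine -x, 214 mm up, and z leans 35 deg from vertical to machine -x.
- cover (a joint): Angle of the cover, rad: 0 shut (at its stop, fork and lug holes in line but for sideways), growing to 0.95 as it opens away from the robot. Stiff hinge (0.35 N m): it stays where it is left. The cover slides easily along its hinge (machine y), 5 mm each way from the mid plane: a pin in the upper ear's hole can carry it sideways until the pin drops into the lug hole.
- hinge (a point): Middle of the cover's hinge line (parallel to machine y), 60 mm to machine +x and 90 mm above the base underside.
- handle (a point): Middle of the round bar handle (12 mm thick, 100 mm long, along the hinge) on the outside of the bare metal cover, a panel 190 x 150 x 4 mm standing up from the hinge. Bar 115 mm from the hinge line along the panel, 40 mm off the hinge plane, 30 mm clear of the panel. Shut, the panel leans 35 deg from vertical towards machine -x.
- pin: Headed steel lock pin, 100 mm long, 0.22 kg. Origin at the nose tip, z along it to the head. Shank 14 mm across, 60 mm long, nose tapered to 12 mm over the first 4 mm; then a collar 34 mm across, 6 mm thick; then a round grip 24 mm across, 34 mm long. It starts upright in one of the block's two end holes, collar on the block's top, 75 mm above the bench.
- pin_seat (a point): Centre of the underside of the pin's collar, 60 mm from the nose tip. At the end it lies on the fork origin.
- block: Wooden tool block 220 x 70 x 75 mm, fixed, origin at its underside centre, long side along x. Holes of 16 mm, 65 mm deep, at x = +75 and -75 mm; a fixed awl stands in the middle, up to 140 mm above the bench.
- punch: Plain round drive punch without a head, 14 mm across, 130 mm long, standing in the other end hole; origin at its lower end. Leave it alone.
- hammer: Hammer, 260 mm long, lying on the bench; origin near its middle. Leave it alone.
- pliers: Pliers, 180 mm long, lying on the bench; origin near their joint. Leave them alone.
- tin: Open tin of rivets and punches, 130 x 90 x 50 mm, origin at its underside centre. Leave it alone.
Not all that is in view belongs to the job. Of the things that look like the pin, the largest one is meant.

How it is judged:
On the way:
1. the cover is folded shut (value of joint cover below 0.03 rad), for 0.2 s.
At the end, for the whole second after the job is handed in: The cover is shut (joint under 0.03 rad) and the pin rests through fork and lug: the underside of its collar within 3 mm of the upper ear's face and within 5 mm of the hole's mouth, the pin in line with the holes within 0.08 rad and at rest (value of joint cover below 0.03 rad and distance between pin_seat and fork below 0.005 m and z of pin_seat in the frame of fork below 0.003 m and angle between the z axis of pin and the z axis of fork, either way round below 0.08 rad and linear speed of pin below 0.02 m/s); the robot touches nothing.
It fails at once if the punch is disturbed (distance of punch from where it was at the start of the episode above 0.03 m).
It fails at once if the hammer is disturbed (distance of hammer from where it was at the start of the episode above 0.03 m).
It fails at once if the pliers are disturbed (distance of pliers from where it was at the start of the episode above 0.03 m).
It fails at once if the tin is disturbed (distance of tin from where it was at the start of the episode above 0.03 m).
It also fails if it takes over 70 s, if anything falls off the work surface, if the arm or the gripper's body presses on something with over 40 N, if the wrist force passes 120 N, or if a joint passes its speed limit or range.

ROBOT

A 6-joint arm with a two-finger parallel gripper is mounted at the origin on the work surface. World frame = base frame: x ahead of the robot, y to its left, z up, the work surface at z = 0. Lengths are in m, angles in rad, forces in N, time in s.
With the tool pointing down it reaches from about 0.425 to 0.95 m from the base axis. Payload 3.5 kg.
Tool frame: the origin (TCP) lies at the very end of the fingers, on their centre line; the grasp point (between the pads) lies 19 mm behind it (ctrl.pinch_z is the distance from the TCP to the grasp point, in m); z points along the fingers, y is the line along which they close (so a half turn about z gives the same grasp; the last joint's range is limited). The gripper opens to 85 mm and grips with 20 to 120 N. Pads are 22 mm wide; open, the fingers measure 114 mm over their backs; the gripper's body (76 mm by 85 mm) begins 54 mm behind the grasp point. The pads swing forward as they close: fully open they stand 13 mm farther back than shut.
Start: joints at [1, 0.286, 1.577, -0, 1.279, -0.15], TCP at [0.276, 0.616, 0.231] pointing down, gripper open.
Joint ranges: [-2.77, 2.77], [-0.9, 2.22], [0.21, 2.48], [-1.53, 4.67], [0.24, 2.81], [-2.84, 2.84]. Speed limits (rad/s): [2.79, 2.79, 3.14, 3.14, 3.14, 3.14].

INTERFACE

Orientations are given as a unit quaternion [x, y, z, w].
In Python, from plant import ctrl gives the robot as it stands. The module is installed in compiled form; this text tells all that it offers.
- The arm moves only by the shell command python3 -m crank 'ROWS' [OPENING] [FORCE]. ROWS is JSON, a list of rows, each a list of 6 numbers: the shift along the tool's x, y, z in cm, then the turn, a rotation vector about the tool's x, y, z in rad. In form: [[tx, ty, tz, rx, ry, rz], ...]. A call has 1 to 10 rows; each row is the pose to reach, as a shift and turn from the pose commanded when the call began, along the tool's axes at that moment; what a row does not reach only later rows make up. A row lasts 1/10 s, in which the tool goes at most 50 mm and 8.59 degrees, less where a joint would pass 70% of its speed; a pose out of reach is approached as far as the arm can. A call with a gripper value outside its range is refused whole. OPENING is the opening, from 0 (shut) to 1 (fully open), set as the call begins (- or left out, the last holds). The fingers move at their own pace and stop on an object; FORCE is the grip in N (left out, the last holds). Time passes only in rows, so rows that repeat a pose let the fingers close. It gives the time, the measured TCP pose, the force, the opening and the grip force at its end, in the units of the state.
- ctrl.get_state(): the state, without advancing time (a new reading comes with each control period).
- ctrl.read_camera(name): name is "side" or "top"; returns (picture, depth): 420x560x3 uint8, blue, green, red; 420x560 float32, m along the optical axis (not along the pixel's ray), 0 where there is no reading.
- ctrl.camera_info(name): a dict with "K" (3x3 intrinsics, pixels), "origin" and "orientation" of the camera in the world. Camera axes: x right, y down, z forward; pixel columns grow to the right and rows downward; lengths in m; the calibration is good to about 2 mm. A picture is of the moment at which its call begins. camera_info takes no time and is no camera call.
- ctrl.sign_off(): hands the job in; it is judged then, once.
The state is a dict: "time": time; "qpos": joint angles; "dq": joint speeds; "joint_efforts": joint torques, N m; "eef_pos": TCP position; "tcp_rot": TCP orientation; "contact_force": force on the tool from outside, world axes, zero at the start; "wrist_torque": the same for the moment, N m; "opening": opening from 0.0 (shut) to 1.0 (fully open); "finger_force": force on a finger pad.
Only numpy, scipy, OpenCV 4.12 (cv2) and the standard library are available. Lean on these libraries where they do the work, as an engineer would, in place of code of your own. Each camera call takes 0.05 s, during which the arm holds its last target. There are 200 camera calls.

## Working session

There is one attempt and no reset: what is moved stays moved. The work goes in short steps, Python scripts to look and compute and a shell command to move; the robot and the scene stay as the last step left them, time stands still between calls to the robot, and variables do not carry over. Pictures are saved under pics/ and viewed, at most 10 in all, crops included, and the job is handed in when it is done.

```bash
mkdir -p pics; cat > h.py <<'E'
import numpy as np, cv2
from plant import ctrl
from scipy.spatial.transform import Rotation as R
def cam(n):
    im,d=ctrl.read_camera(n); np.savez(f'{n}.npz',im=im,d=d); return im,d
def load(n):
    z=np.load(f'{n}.npz'); return z['im'],z['d']
def info(n):
    c=ctrl.camera_info(n); o=np.array(c['orientation'])
    return np.array(c['K']),np.array(c['origin']),(R.from_quat(o).as_matrix() if o.size==4 else o.reshape(3,3))
def cloud(n,d):
    K,o,M=info(n); v,u=np.mgrid[:d.shape[0],:d.shape[1]]
    p=np.stack([(u-K[0,2])/K[0,0]*d,(v-K[1,2])/K[1,1]*d,d],-1)
    return p@M.T+o
def ray(n,u,v,z):
    K,o,M=info(n); r=M@np.array([(u-K[0,2])/K[0,0],(v-K[1,2])/K[1,1],1]); return o+r*(z-o[2])/r[2]
def proj(n,P):
    K,o,M=info(n); q=(np.atleast_2d(P)-o)@M; return (q@K.T)[:,:2]/q[:,2:]
E
python3 - <<'E'
from h import *
for n in('top','side'):
    im,d=cam(n); cv2.imwrite(f'pics/{n}0.png',im); K,o,M=info(n); print(n,K[0,0],K[0,2],K[1,2],o,M.round(3).tolist())
s=ctrl.get_state(); print(s['eef_pos'],s['tcp_rot'],s['contact_force'],ctrl.pinch_z)
E
```

```text
top 464.23858302660443 276.9771845028391 216.86642910740417 [0.43120718 0.07020185 1.26232843] [[-0.017, -0.994, 0.105], [-1.0, 0.017, 0.007], [-0.009, -0.105, -0.994]]
side 431.9583836240437 283.05319638509 203.16604829289463 [ 0.28351647 -0.52789568  0.88220218] [[0.901, -0.334, 0.275], [-0.433, -0.679, 0.593], [-0.011, -0.653, -0.757]]
[0.27537433 0.61563069 0.23007888] [ 2.08822201e-01  9.77953058e-01 -9.86366169e-04 -3.62298663e-04] [-0.32622532  0.31752496  0.08432923] 0.0187
```

View pics/top0.png

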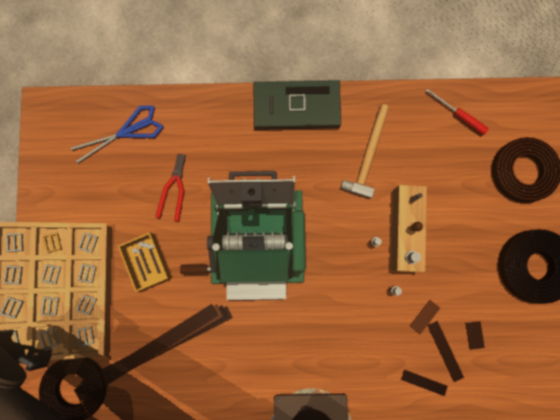

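View pics/side0.png

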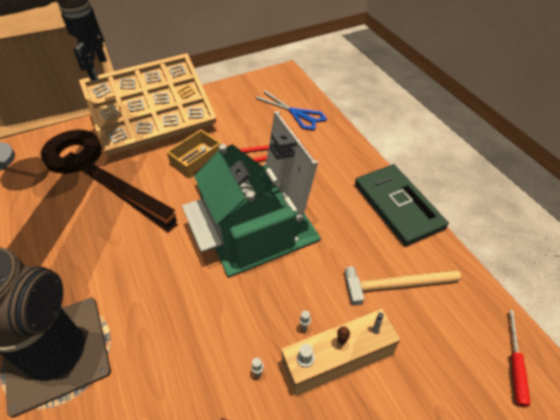

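The block holds three upright things: a pin with a light head at top (414,257), the dark awl at (417,227) and a thin plain punch at (416,198). Two small loose pins lie off the block at (376,242) and (396,291). The one in the block's near end is the largest and has the collar and grip, so it should be the one meant. The machine is at top (255,235) with its cover open and the handle bar at (253,176).

```bash
cat > m.py <<'E'
from h import *
for n in('top','side'):
    im,d=load(n); P=cloud(n,d); hsv=cv2.cvtColor(im,cv2.COLOR_BGR2HSV)
    ok=d>0
    box=lambda x0,x1,y0,y1:(P[...,0]>x0)&(P[...,0]<x1)&(P[...,1]>y0)&(P[...,1]<y1)&ok
    print(n,'table z',np.median(P[box(.3,.4,-.15,0)][:,2]))
    g=(hsv[...,0]>50)&(hsv[...,0]<90)&(hsv[...,1]>90)&box(.3,.75,-.15,.35)
    b=g&(abs(P[...,2]-.014)<.006)
    r=cv2.minAreaRect(P[b][:,:2].astype(np.float32)*1000); print('base',b.sum(),r,cv2.boxPoints(r).round(0).tolist())
    t=(abs(P[...,2]-.075)<.005)&box(.35,.75,-.5,-.2)
    r=cv2.minAreaRect(P[t][:,:2].astype(np.float32)*1000); print('block',t.sum(),r)
    q=(P[...,2]>.095)&box(.35,.75,-.5,-.2)
    k,l,st,c=cv2.connectedComponentsWithStats(q.astype(np.uint8))
    for i in range(1,k):
        A=P[l==i]; print('up',st[i][4],c[i].round(0),A.mean(0).round(4),A[:,2].max().round(4))
im,d=load('top'); P=cloud('top',d)
for v in range(165,182,2): print(v,[tuple(P[v,u].round(3)) for u in (235,253,270)])
cv2.imwrite('pics/crop.png',np.hstack([cv2.resize(im[170:310,360:440],(400,600),interpolation=cv2.INTER_CUBIC)[:600],cv2.resize(im[165:305,205:305],(400,600),interpolation=cv2.INTER_CUBIC)]))
E
python3 m.py
```

```text
top table z -0.0011693115022664013
base 967 ((510.6760559082031, 134.9481964111328), (241.1442108154297, 240.6196746826172), 89.93206024169922) [[390.0, 15.0], [631.0, 14.0], [631.0, 255.0], [391.0, 256.0]]
block 2001 ((494.9820556640625, -262.6768493652344), (72.08535766601562, 278.6323547363281), 85.92376708984375)
up 51 [417. 196.] [ 0.5973 -0.267   0.1259] 0.142
up 97 [416. 226.] [ 0.5232 -0.2612  0.1296] 0.1434
up 98 [414. 256.] [ 0.449  -0.258   0.1116] 0.1182
side table z -0.0006718213618638336
base 917 ((508.8121337890625, 112.23023223876953), (240.99057006835938, 209.1507568359375), 0.134330615401268) [[388.0, 217.0], [389.0, 7.0], [630.0, 8.0], [629.0, 217.0]]
block 3532 ((493.21478271484375, -265.7203674316406), (72.11528015136719, 280.0869140625), 86.01591491699219)
up 112 [379. 320.] [ 0.5946 -0.275   0.124 ] 0.1414
up 198 [343. 335.] [ 0.5188 -0.2716  0.1278] 0.1434
up 190 [306. 352.] [ 0.4464 -0.2649  0.1118] 0.1185
165 [(np.float64(0.711), np.float64(0.193), np.float64(-0.001)), (np.float64(0.711), np.float64(0.143), np.float64(-0.001)), (np.float64(0.71), np.float64(
[... 781 characters left out ...]
loat64(0.174), np.float64(0.198)), (np.float64(0.643), np.float64(0.132), np.float64(0.197)), (np.float64(0.643), np.float64(0.092), np.float64(0.194))]
177 [(np.float64(0.678), np.float64(0.193), np.float64(-0.001)), (np.float64(0.676), np.float64(0.143), np.float64(0.002)), (np.float64(0.675), np.float64(0.096), np.float64(0.002))]
179 [(np.float64(0.673), np.float64(0.194), np.float64(-0.006)), (np.float64(0.671), np.float64(0.143), np.float64(0.001)), (np.float64(0.622), np.float64(0.091), np.float64(0.255))]
181 [(np.float64(0.619), np.float64(0.168), np.float64(0.255)), (np.float64(0.619), np.float64(0.129), np.float64(0.252)), (np.float64(0.619), np.float64(0.091), np.float64(0.248))]
```

View pics/crop.png

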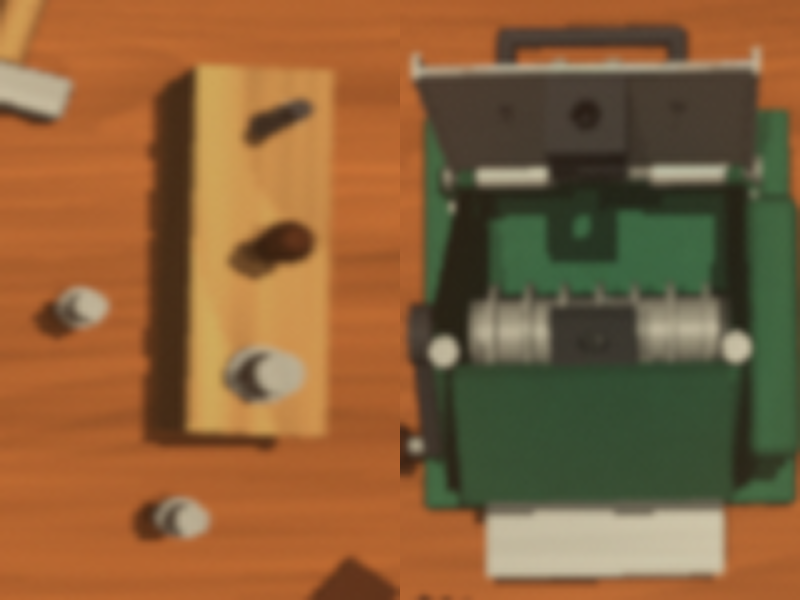

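The crop shows the wide-collared pin at the block's near end, top (414,257); it is clearly larger than the two loose ones, so it is the pin. The right half shows the handle bar behind the open cover and the fork with its hole at the cover's top.

Checks: bar at (0.647, 0.132, 0.19), against 0.646 and 0.185 expected from the base centre (0.510, 0.132); pin top at 0.115. Next I move behind the cover.

```bash
python3 -m crank '[[0,0,-5,0,0,0],[0,0,-10,0,0,0],[-60.3,-26.1,-10,0,0,-0.42],[-60.3,-26.1,-10,0,0,-0.42],[-60.3,-26.1,-10,0,0,-0.42],[-60.3,-26.1,-10,0,0,-0.42],[-60.3,-26.1,-10,0,0,-0.42],[-60.3,-26.1,-10,0,0,-0.42],[-60.3,-26.1,-10,0,0,-0.42],[-60.3,-26.1,-10,0,0,-0.42]]' 0 40
cat >> h.py <<'E'
def delta(pos,Rm):
    s=ctrl.get_state(); R0=R.from_quat(s['tcp_rot']); 
    t=R0.inv().apply(np.array(pos)-s['eef_pos'])*100; r=(R0.inv()*R.from_matrix(Rm)).as_rotvec()
    print('delta cm',t.round(2),'rot',r.round(3))
DOWN=np.diag([-1.,1,-1])
E
cat > m2.py <<'E'
from h import *
for n in('top','side'):
    im,d=load(n); P=cloud(n,d); ok=(d>0)&(P[...,0]>.35)&(P[...,0]<.75)&(P[...,1]>-.36)&(P[...,1]<-.2)
    t=((abs(P[...,2]-.075)<.004)&ok).astype(np.uint8)
    k,l,st,c=cv2.connectedComponentsWithStats(cv2.morphologyEx(t,cv2.MORPH_OPEN,np.ones((3,3),np.uint8))); i=1+st[1:,4].argmax()
    r=cv2.minAreaRect(P[l==i][:,:2].astype(np.float32)*1000); print(n,'block',r)
    h=ok&(P[...,2]>.113)&(P[...,0]<.48); v,u=np.nonzero(h); print('head',h.sum(),P[h].mean(0),np.ptp(P[h],0),ray(n,u.mean(),v.mean(),.115))
E
python3 m2.py; python3 -c "
from h import *
delta([.72,.132,.33],DOWN)"
```

```text
time: 1.1
eef_pos: [0.5451, 0.3212, 0.3308]
tcp_rot: [0.0, 1.0, -0.0, -0.0]
contact_force: [1.4, 0.8, -0.9]
opening: 0.003
finger_force: 0.0
top block ((523.8984985351562, -264.16839599609375), (69.31140899658203, 220.02713012695312), 85.6511001586914)
head 50 [ 0.44991369 -0.25965113  0.11520845] [0.02212495 0.02261062 0.0051144 ] [ 0.44991326 -0.2597107   0.115     ]
side block ((522.5792236328125, -267.7549133300781), (71.61174011230469, 221.15243530273438), 86.18684387207031)
head 122 [ 0.44750638 -0.26270869  0.11482471] [0.02260355 0.02369313 0.00545305] [ 0.4474567  -0.26279923  0.115     ]
delta cm [-17.51 -18.91   0.07] rot [-0.    -0.001 -0.001]
```

```bash
python3 -m crank '[[-17.5,-18.9,0,0,0,0],[-17.5,-18.9,0,0,0,0],[-17.5,-18.9,0,0,0,0],[-17.5,-18.9,0,0,0,0],[-17.5,-18.9,0,0,0,0],[-17.5,-18.9,0,0,0,0],[-17.5,-18.9,5,0,0,0],[-17.5,-18.9,10,0,0,0],[-17.5,-18.9,15.3,0,0,0],[-17.5,-18.9,15.3,0,0,0]]'
```

```text
time: 2.1
eef_pos: [0.7131, 0.1341, 0.1673]
tcp_rot: [0.0, 1.0, -0.0, -0.009]
contact_force: [-0.8, 0.5, -2.5]
opening: -0.004
finger_force: 0.0
```

```bash
python3 -m crank '[[0,0,0,0,0,0],[2,0,0,0,0,0],[4,0,0,0,0,0],[6,0,-0.3,0,0,0],[8,0,-0.8,0,0,0],[10,0,-1.3,0,0,0],[11.5,0,-1.5,0,0,0],[13,0,-1.7,0,0,0],[14,0,-1.7,0,0,0],[14,0,-1.7,0,0,0]]'
```

```text
time: 3.1
eef_pos: [0.5798, 0.1344, 0.1991]
tcp_rot: [0.0, 1.0, 0.0, 0.003]
contact_force: [-0.0, -0.1, 0.6]
opening: 0.002
finger_force: 0.0
```

```bash
python3 -m crank '[[0.8,0,0.2,0,0,0],[1.5,0,0.4,0,0,0],[2,0,0.4,0,0,0],[2.4,0,0.4,0,0,0],[2.8,0,0.4,0,0,0],[2.8,0,0.4,0,0,0]]'
python3 - <<'E'
from h import *
im,d=cam('top');cv2.imwrite('pics/t2.png',cv2.resize(im[150:310,190:330],(700,600),interpolation=cv2.INTER_CUBIC) if 0 else cv2.resize(im[165:315,190:330],None,fx=4,fy=4,interpolation=cv2.INTER_CUBIC))
E
```

```text
time: 3.7
eef_pos: [0.5673, 0.133, 0.1949]
tcp_rot: [0.001, 1.0, 0.001, 0.025]
contact_force: [44.9, 0.7, -17.4]
opening: 0.001
finger_force: 22.0
```

View pics/t2.png

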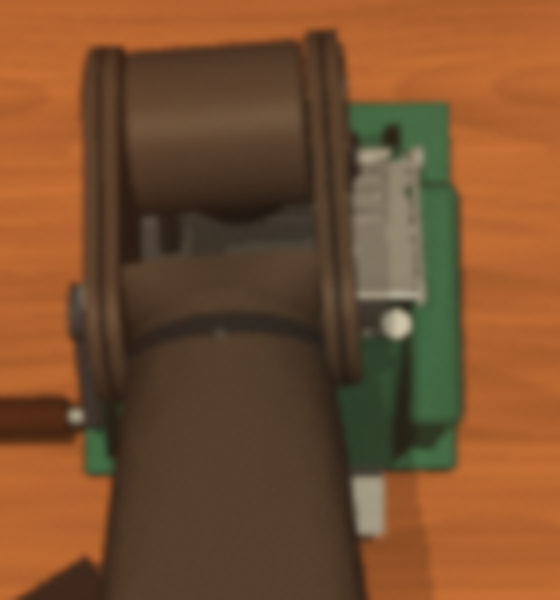

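The cover looks folded shut with the bar at the fingers, and the reaction jumped to 45 N at the stop. I back off, lift, and go above the pin.

```bash
python3 -m crank '[[-4,0,0,0,0,0],[-4,0,-5,0,0,0],[-4,0,-10,0,0,0],[-4,0,-14,0,0,0],[10.3,-39.4,-14,0,0,0],[10.3,-39.4,-14,0,0,0],[10.3,-39.4,-14,0,0,0],[10.3,-39.4,-14,0,0,0],[10.3,-39.4,-14,0,0,0],[10.3,-39.4,-14,0,0,0]]'
python3 -m crank '[[0,-20,0,0,0,0],[0,-20,0,0,0,0],[0,-20,0,0,0,0],[0,-20,0,0,0,0]]' 0.7
python3 - <<'E'
from h import *
delta([.4487,-.261,.085],DOWN)
im,d=cam('side');cv2.imwrite('pics/s2.png',cv2.resize(im[110:290,170:350],None,fx=3.3,fy=3.3,interpolation=cv2.INTER_CUBIC)); cam('top')
E
```

```text
time: 4.75
eef_pos: [0.4872, -0.1494, 0.3309]
tcp_rot: [0.0, 1.0, 0.0, -0.0]
contact_force: [1.6, -0.1, -0.0]
opening: -0.003
finger_force: 0.0
time: 5.15
eef_pos: [0.4876, -0.3498, 0.3307]
tcp_rot: [0.001, 1.0, 0.001, -0.0]
contact_force: [0.7, 0.3, -0.0]
opening: 0.681
finger_force: 0.0
delta cm [ 3.89  8.85 24.59] rot [ 0.001 -0.001 -0.001]
```

View pics/s2.png

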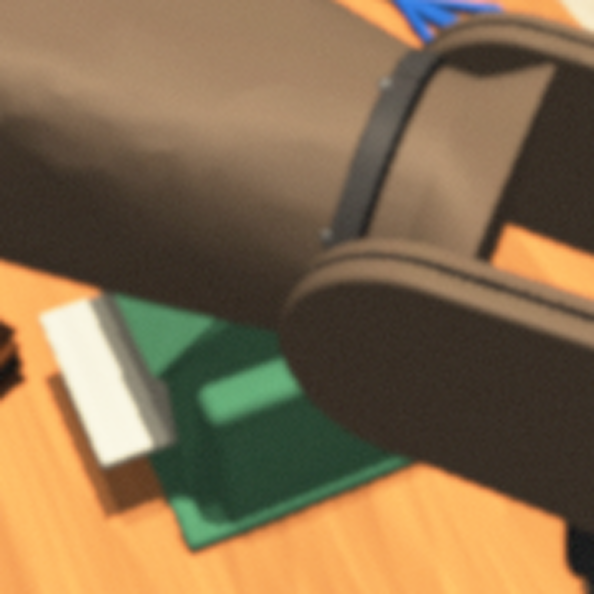

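The arm hides the machine from the side. The top view should show it.

```bash
python3 - <<'E'
from h import *
im,d=load('top');cv2.imwrite('pics/t3.png',cv2.resize(im[175:315,190:330],None,fx=4.2,fy=4.2,interpolation=cv2.INTER_CUBIC))
P=cloud('top',d); print(proj('top',[[.454,.132,.214]]))
for v in range(212,262,3): print(v,[P[v,u].round(3).tolist() for u in (240,250,260)])
E
```

```text
[[253.43228291 256.19100619]]
212 [[0.555, 0.161, 0.214], [0.555, 0.139, 0.21], [0.554, 0.116, 0.213]]
215 [[0.555, 0.167, 0.145], [0.555, 0.143, 0.143], [0.555, 0.119, 0.144]]
218 [[0.547, 0.166, 0.158], [0.547, 0.143, 0.157], [0.546, 0.118, 0.162]]
221 [[0.539, 0.166, 0.166], [0.538, 0.142, 0.166], [0.538, 0.118, 0.165]]
224 [[0.53, 0.165, 0.181], [0.53, 0.141, 0.18], [0.529, 0.118, 0.182]]
227 [[0.522, 0.163, 0.195], [0.522, 0.141, 0.188], [0.521, 0.117, 0.195]]
230 [[0.515, 0.163, 0.203], [0.515, 0.14, 0.198], [0.514, 0.117, 0.202]]
233 [[0.507, 0.162, 0.213], [0.507, 0.139, 0.212], [0.506, 0.116, 0.216]]
236 [[0.5, 0.161, 0.222], [0.499, 0.138, 0.226], [0.498, 0.116, 0.227]]
239 [[0.499, 0.171, 0.114], [0.492, 0.139, 0.225], [0.492, 0.116, 0.226]]
242 [[0.491, 0.17, 0.12], [0.486, 0.139, 0.219], [0.485, 0.116, 0.221]]
245 [[0.484, 0.171, 0.113], [0.479, 0.139, 0.218], [0.479, 0.117, 0.217]]
248 [[0.475, 0.166, 0.165], [0.473, 0.14, 0.203], [0.472, 0.117, 0.214]]
251 [[0.467, 0.164, 0.194], [0.466, 0.14, 0.205], [0.466, 0.117, 0.209]]
254 [[0.46, 0.164, 0.192], [0.459, 0.14, 0.205], [0.459, 0.118, 0.205]]
257 [[0.453, 0.164, 0.194], [0.453, 0.141, 0.192], [0.452, 0.118, 0.193]]
260 [[0.446, 0.165, 0.187], [0.446, 0.142, 0.187], [0.446, 0.119, 0.185]]
```

View pics/t3.png

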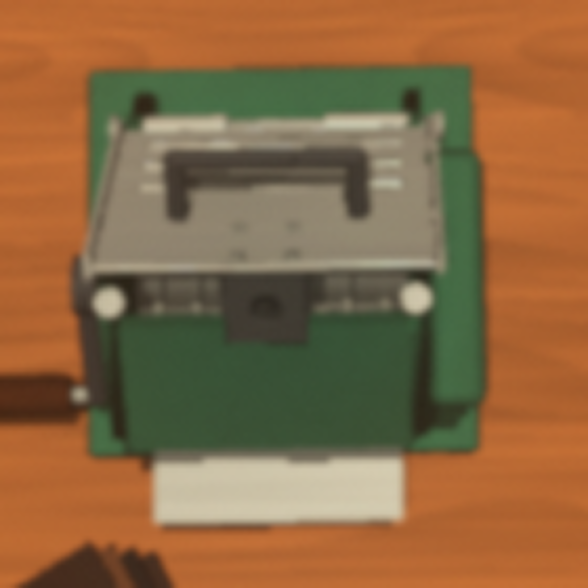

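The cover is closed: the panel points slope 35 deg. The fork hole is at about top (253,248), roughly 2 cm farther out than my base-centred guess, so the base is not centred on the origin and I will measure the fork directly. Now the pin: move over it, then down.

```bash
cat > f.py <<'E'
from h import *
import sys
n=np.array([-np.sin(np.radians(35)),0,np.cos(np.radians(35))])
def fork(nm,box):
    im,d=load(nm); P=cloud(nm,d); K,o,M=info(nm); g=cv2.GaussianBlur(cv2.cvtColor(im,cv2.COLOR_BGR2GRAY),(3,3),0).astype(float)
    u0,u1,v0,v1=box; Q=P[v0:v1,u0:u1].reshape(-1,3); s=Q@n; m=np.median(s); k=abs(s-m)<.006; m=s[k].mean()
    c,res,_,_=np.linalg.lstsq(np.c_[Q[k][:,:2],np.ones(k.sum())],Q[k][:,2],rcond=None); print(nm,'offset',m.round(4),'n',k.sum(),'slope',c[:2].round(2),'std',s[k].std().round(4))
    return g,m,K,o,M
def hit(K,o,M,u,v,m):
    r=M@np.array([(u-K[0,2])/K[0,0],(v-K[1,2])/K[1,1],1]); return o+r*(m-o@n)/(r@n)
E
python3 - <<'E'
from f import *
g,m,K,o,M=fork('top',(246,262,243,256))
w=g[238:260,240:268]; print(w.astype(int)[:, :])
sub=g[242:254,247:260]; wt=np.clip(np.percentile(sub,35)-sub,0,None); v,u=np.mgrid[242:254,247:260]; uu,vv=(u*wt).sum()/wt.sum(),(v*wt).sum()/wt.sum(); print(uu,vv,hit(K,o,M,uu,vv,m))
# panel
im,d=load('top');P=cloud('top',d)
Q=P[224:236,237:241].reshape(-1,3); print('panel off', np.median(Q@np.array([.819,0,.574])))
E
python3 -m crank '[[3.9,8.85,5,0,0,0],[3.9,8.85,10,0,0,0],[3.9,8.85,15,0,0,0],[3.9,8.85,19,0,0,0],[3.9,8.85,20,0,0,0],[3.9,8.85,20,0,0,0]]'
python3 - <<'E'
from h import *
delta([.4487,-.261,.085],DOWN)
E
```

```text
top offset -0.0967 n 182 slope [ 0.65 -0.02] std 0.0018
[[138 137 135 133 132 133 134 135 136 136 137 137 137 138 138 138 137 136
  136 136 136 136 136 136 137 137 137 136]
 [116 114 112 111 111 113 114 115 115 115 115 115 114 114 113 112 111 111
  110 110 109 109 107 106 106 107 108 108]
 [ 88  85  81  80  80  82  83  83  83  83  82  82  82  81  80  80  80  79
   79  79  78  77  74  73  73  76  79  84]
 [ 80  75  68  63  62  64  64  65  64  64  64  64  64  63  63  63  63  63
   63  63  62  61  58  56  58  61  67  77]
 [ 85  79  68  60  59  60  60  60  60  60  60  60  61  60  60  60  60  60
   60  60  59  57  55  53  55  59  65  76]
 [ 85  79  69  61  59  60  60  60  60  60  60  60  60  60  59  60  60  60
   60  60  59  57  54  53  54  58  64  74]
 [ 81  76  67  61  59  60  60  60  60  59  59  57  56  56  56  58  59  60
   60  60  59  57  54  52  53  56  61  69]
 [ 76  73  66  61  60  60  60  60  59  57  55  52  50  49  50  53  56  59
   60  59  59  57  54  52  53  56  60  67]
 [ 74  72  67  62  60  60  60  59  58  55  50  47  46  45  46  48  53  57
   59  59  59  57  55  54  57  61 
[... 1134 characters left out ...]
9
   59  59  58  58  60  64  68  69  70  70]
 [ 70  70  69  68  67  68  68  68  68  68  68  68  67  65  64  63  63  63
   63  62  62  62  63  66  68  70  70  71]
 [ 70  70  70  70  70  70  70  70  70  70  69  69  69  69  68  67  67  67
   67  67  67  67  67  68  69  70  70  71]
 [ 70  71  71  71  71  71  70  70  70  70  70  69  70  70  70  70  69  69
   69  69  69  69  69  70  70  70  70  71]]
252.9435736677116 247.26018808777428 [0.47410442 0.13288387 0.21389205]
panel off 0.5372080668322292
time: 5.85
eef_pos: [0.4453, -0.2549, 0.1246]
tcp_rot: [-0.0, 1.0, 0.005, -0.006]
contact_force: [0.4, 0.2, -0.6]
opening: 0.698
finger_force: 0.0
delta cm [-0.39 -0.65  3.95] rot [ 0.01  -0.011  0.   ]
```

```bash
python3 -m crank '[[0,0,0,0,0,0],[0,0,0,0,0,0]]'; python3 -c "
from h import *
delta([.4487,-.261,.085],DOWN)"
```

```text
time: 6.05
eef_pos: [0.4511, -0.2608, 0.1343]
tcp_rot: [0.0, 1.0, -0.002, 0.002]
contact_force: [1.2, 0.0, 0.8]
opening: 0.701
finger_force: 0.0
delta cm [ 0.26 -0.01  4.93] rot [-0.003  0.004 -0.001]
```

```bash
python3 -m crank '[[0.1,0,1.5,0,0,0],[0.1,0,3,0,0,0],[0.1,0,4,0,0,0],[0.1,0,4.7,0,0,0],[0.1,0,4.7,0,0,0],[0.1,0,4.7,0,0,0]]'; python3 -m crank '[[0,0,0,0,0,0],[0,0,0,0,0,0],[0,0,0,0,0,0],[0,0,0,0,0,0],[0,0,0,0,0,0]]' 0 80; python3 -c "
from h import *
delta([.4487,-.261,.085],DOWN)"
```

```text
time: 6.65
eef_pos: [0.4489, -0.2599, 0.0851]
tcp_rot: [0.0, 1.0, -0.0, 0.0]
contact_force: [0.1, -0.1, 0.8]
opening: 0.698
finger_force: 0.0
time: 7.15
eef_pos: [0.4489, -0.2603, 0.0853]
tcp_rot: [0.0, 1.0, -0.001, 0.001]
contact_force: [-0.3, -1.7, 3.7]
opening: 0.26
finger_force: 78.1
delta cm [ 0.02 -0.07  0.03] rot [-0.002  0.001 -0.001]
```

Pin gripped (opening 0.26 is about 22 mm, against the 24 mm grip). Now lift.

```bash
python3 -m crank '[[0,0,-2,0,0,0],[0,0,-5,0,0,0],[0,0,-10,0,0,0],[0,0,-15,0,0,0],[0,0,-20,0,0,0],[0,0,-25,0,0,0],[0,15,-25.5,0,0,0],[0,15,-25.5,0,0,0],[0,15,-25.5,0,0,0],[0,15,-25.5,0,0,0]]'; python3 - <<'E'
from h import *
a=np.radians(35); n=np.array([-np.sin(a),0,np.cos(a)]); T=np.array([[-np.cos(a),0,np.sin(a)],[0,1,0],[-np.sin(a),0,-np.cos(a)]])
delta(np.array([.473,.1325,.214])+n*.12,T)
im,d=cam('side'); s=ctrl.get_state(); print(s['opening'],s['eef_pos'],proj('side',s['eef_pos'])); cam('top')
u,v=proj('side',s['eef_pos'])[0].astype(int); print(u,v)
y0=max(v-40,0);cv2.imwrite('pics/s3.png',cv2.resize(im[y0:y0+110,max(u-60,0):u+60],None,fx=5,fy=5,interpolation=cv2.INTER_CUBIC))
E
```

```text
time: 8.15
eef_pos: [0.4478, -0.104, 0.3385]
tcp_rot: [-0.003, 1.0, 0.002, -0.0]
contact_force: [-0.1, -1.5, -1.8]
opening: 0.255
finger_force: 80.5
delta cm [ 4.22 23.66  2.72] rot [ 0.006 -0.612  0.005]
0.25340490560597356 [ 0.44799871 -0.10639302  0.33838268] [[265.96573972 211.76100987]]
265 211
```

View pics/s3.png

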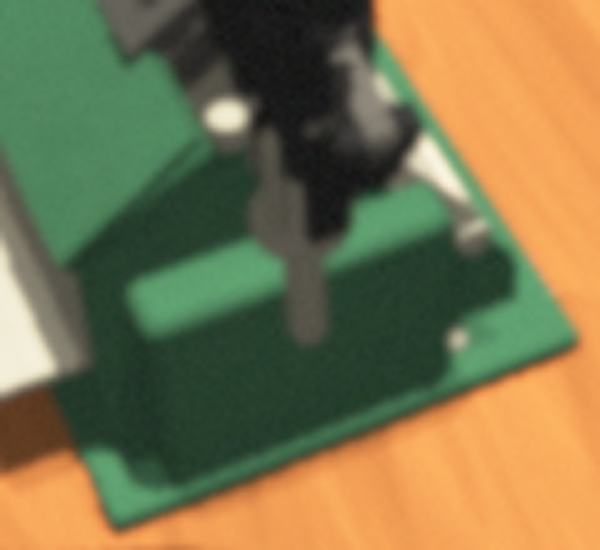

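The pin hangs straight in the fingers, with its nose at about side (267,238). Next I go above the fork with the tool tilted 35 deg, and check the shank offset from the saved view.

```bash
python3 - <<'E'
from h import *
im,d=load('side'); P=cloud('side',d); e=np.array([.448,-.1064,.3384])
m=(abs(P[...,0]-e[0])<.02)&(abs(P[...,1]-e[1])<.03)&(P[...,2]>.27)&(P[...,2]<.31)&(d>0)
K,o,M=info('side')
for z in(.28,.29,.30,.31):
    k=m&(abs(P[...,2]-z)<.005); q=P[k]; v,u=np.nonzero(k)
    h=(o-np.array([*e[:2],z]));h[2]=0;h/=np.linalg.norm(h); print(z,k.sum(),u.min(),u.max(),u.mean().round(2),proj('side',[[*e[:2],z]]).round(2), q.mean(0).round(4))
A=P[m]; print('nose z',A[:,2].min(), proj('side',[[*e[:2],e[2]-.0703]]))
E
python3 -m crank '[[4.2,5,-3,0,-0.15,0],[4.2,10,-3,0,-0.3,0],[4.2,15,-3,0,-0.45,0],[4.2,20,0,0,-0.612,0],[4.2,23.7,2.7,0,-0.612,0],[4.2,23.7,2.7,0,-0.612,0],[4.2,23.7,2.7,0,-0.612,0],[4.2,23.7,2.7,0,-0.612,0],[4.2,23.7,2.7,0,-0.612,0]]'; python3 - <<'E'
from h import *
a=np.radians(35); n=np.array([-np.sin(a),0,np.cos(a)]); T=np.array([[-np.cos(a),0,np.sin(a)],[0,1,0],[-np.sin(a),0,-np.cos(a)]])
delta(np.array([.473,.1325,.214])+n*.09,T)
for nm in('side','top'):
    im,d=cam(nm)
E
```

```text
0.28 26 263 270 266.62 [[267.35 233.2 ]] [ 0.4448 -0.1103  0.28  ]
0.29 31 263 270 266.52 [[267.13 229.71]] [ 0.4451 -0.1103  0.29  ]
0.3 29 262 270 266.14 [[266.9  226.15]] [ 0.4449 -0.1101  0.3002]
0.31 16 262 269 265.06 [[266.66 222.51]] [ 0.4435 -0.1096  0.3076]
nose z 0.27040219398115206 [[267.61442665 237.26534048]]
time: 9.15
eef_pos: [0.4076, 0.1261, 0.3133]
tcp_rot: [0.002, 0.953, -0.001, 0.302]
contact_force: [0.5, -0.4, -1.8]
opening: 0.259
finger_force: 80.6
delta cm [0.34 0.64 2.88] rot [-0.002  0.002 -0.003]
```

```bash
python3 - <<'E'
from h import *
im,d=load('side'); s=ctrl.get_state(); print(s['eef_pos'])
c=cv2.resize(im[110:230,190:310],None,fx=5,fy=5,interpolation=cv2.INTER_CUBIC)
a=np.radians(35); n=np.array([-np.sin(a),0,np.cos(a)]);F=np.array([.473,.1325,.214])
for t in(0,.02,.05):
    p=(proj('side',F+n*t)[0]-[190,110])*5; cv2.circle(c,tuple(p.astype(int)),3,(0,0,255),-1)
cv2.imwrite('pics/s4.png',c)
E
```

```text
[0.40758406 0.12609259 0.31342852]
```

View pics/s4.png

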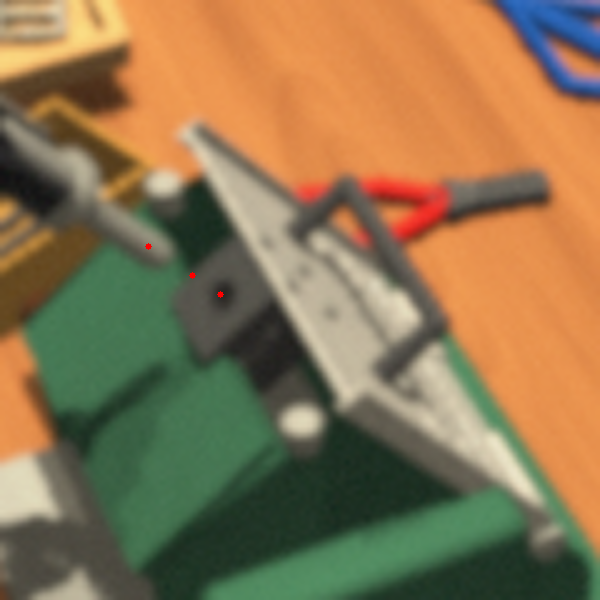

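The side view shows the fork hole at crop (222,293), i.e. side (234,169), within 0.5 px of my predicted fork origin. The pin points at it from the upper left, slightly to the -y side. Now settle and refine.

```bash
python3 -m crank '[[0,0,0,0,0,0],[0,0,0,0,0,0]]'; cat > al.py <<'E'
from f import *
K,o,M=info('side'); im,d=load('side'); g=cv2.GaussianBlur(cv2.cvtColor(im,cv2.COLOR_BGR2GRAY),(3,3),0).astype(float)
sub=g[164:174,229:240]; print(sub.astype(int)); wt=np.clip(np.percentile(sub,30)-sub,0,None); v,u=np.mgrid[164:174,229:240]; uu,vv=(u*wt).sum()/wt.sum(),(v*wt).sum()/wt.sum()
for m in(-.0955,-.0967): print(uu,vv,hit(K,o,M,uu,vv,m))
T=np.array([[-np.cos(np.radians(35)),0,-n[0]],[0,1,0],[n[0],0,-n[2]]])
delta(np.array([.473,.1325,.214])+n*.09,T)
E
python3 al.py
```

```text
time: 9.45
eef_pos: [0.4071, 0.1268, 0.3128]
tcp_rot: [0.001, 0.953, -0.0, 0.301]
contact_force: [0.3, -1.2, -2.7]
opening: 0.259
finger_force: 80.6
[[74 79 82 84 83 82 82 83 85 86 86]
 [81 83 83 81 77 75 75 79 83 85 85]
 [84 83 80 74 68 63 63 70 78 83 85]
 [85 82 77 68 57 50 52 62 74 82 85]
 [85 82 75 64 52 45 47 58 72 81 85]
 [85 83 76 64 52 46 49 60 73 81 84]
 [85 84 77 67 58 53 56 66 76 82 84]
 [85 84 80 72 65 62 65 72 79 83 82]
 [85 85 82 77 73 72 74 79 82 81 77]
 [85 85 83 81 80 80 81 82 81 77 69]]
234.20906801007555 168.51133501259446 [0.47325159 0.13286948 0.21479036]
234.20906801007555 168.51133501259446 [0.47359891 0.13407905 0.21356863]
delta cm [0.27 0.57 2.87] rot [-0.001  0.002 -0.002]
```

```bash
python3 -m crank '[[0.2,0.6,1,0,0,0],[0.2,0.6,2,0,0,0],[0.2,0.6,3,0,0,0],[0.2,0.6,4,0,0,0],[0.2,0.6,4.4,0,0,0],[0.2,0.6,4.4,0,0,0],[0.2,0.6,4.4,0,0,0]]'; cat > st.py <<'E'
from f import *
F=np.array([.4735,.133,.214]); T=np.array([[-np.cos(np.radians(35)),0,-n[0]],[0,1,0],[n[0],0,-n[2]]])
s=ctrl.get_state(); p=T.T@(s['eef_pos']-F)*1000; f=T.T@np.array(s['contact_force']); print('TCP rel fork, mm: x %.1f y %.1f; nose depth %.1f'%(p[0],p[1],p[2]+70.3),'force tool',f.round(1),'t',s['time'],'rot',(R.from_matrix(T).inv()*R.from_quat(s['tcp_rot'])).as_rotvec().round(3), 'tq',np.round(s['wrist_torque'],2))
E
python3 st.py
```

```text
time: 10.15
eef_pos: [0.4305, 0.1336, 0.2752]
tcp_rot: [0.0, 0.954, -0.0, 0.301]
contact_force: [0.4, 0.5, -1.1]
opening: 0.255
finger_force: 80.6
TCP rel fork, mm: x 0.1 y 0.6; nose depth -4.5 force tool [0.3 0.5 1.1] t 10.15 rot [ 0.001 -0.001  0.001] tq [-0.04  0.45 -0.03]
```

Aligned, nose 4.5 mm above the face. Now into the upper ear gently.

```bash
python3 -m crank '[[0,0,0.4,0,0,0],[0,0,0.8,0,0,0],[0,0,1.2,0,0,0],[0,0,1.4,0,0,0],[0,0,1.4,0,0,0]]'; python3 st.py
```

```text
time: 10.65
eef_pos: [0.4383, 0.1335, 0.2631]
tcp_rot: [0.0, 0.954, -0.0, 0.301]
contact_force: [0.2, -0.6, -3.1]
opening: 0.257
finger_force: 80.6
TCP rel fork, mm: x 0.6 y 0.5; nose depth 9.9 force tool [ 1.6 -0.6  2.7] t 10.65 rot [ 0.001 -0.     0.001] tq [0.02 0.48 0.02]
```

In the upper ear without resistance. Press on towards the lug.

```bash
python3 -m crank '[[0,0,0.3,0,0,0],[0,0,0.6,0,0,0],[0,0,0.8,0,0,0],[0,0,0.8,0,0,0]]'; python3 st.py
```

```text
time: 11.05
eef_pos: [0.4429, 0.1335, 0.2567]
tcp_rot: [0.0, 0.954, -0.0, 0.301]
contact_force: [0.6, 0.1, -2.4]
opening: 0.26
finger_force: 80.6
TCP rel fork, mm: x 0.6 y 0.5; nose depth 17.8 force tool [0.9 0.1 2.3] t 11.05 rot [ 0.001 -0.     0.001] tq [-0.01  0.48 -0.07]
```

```bash
python3 -m crank '[[0,0,0.2,0,0,0],[0,0,0.4,0,0,0],[0,0,0.4,0,0,0]]'; python3 st.py
```

```text
time: 11.35
eef_pos: [0.4453, 0.1336, 0.2535]
tcp_rot: [0.0, 0.954, -0.0, 0.301]
contact_force: [0.1, 1.1, -2.0]
opening: 0.256
finger_force: 80.6
TCP rel fork, mm: x 0.5 y 0.6; nose depth 21.7 force tool [1.1 1.1 1.7] t 11.35 rot [ 0.001 -0.001  0.001] tq [-0.02  0.5   0.03]
```

```bash
python3 -m crank '[[0,0,0.4,0,0,0],[0,0,0.8,0,0,0],[0,0,0.8,0,0,0]]'; python3 st.py
```

```text
time: 11.65
eef_pos: [0.4499, 0.1335, 0.2466]
tcp_rot: [0.0, 0.954, -0.0, 0.301]
contact_force: [-0.4, -0.2, -2.1]
opening: 0.254
finger_force: 80.6
TCP rel fork, mm: x 0.6 y 0.5; nose depth 30.1 force tool [ 1.5 -0.2  1.5] t 11.65 rot [ 0.001 -0.     0.   ] tq [0.07 0.49 0.02]
```

```bash
python3 -m crank '[[0,0,0.4,0,0,0],[0,0,0.8,0,0,0],[0,0,1.2,0,0,0],[0,0,1.2,0,0,0]]'; python3 st.py
```

```text
time: 12.05
eef_pos: [0.4569, 0.1335, 0.2368]
tcp_rot: [0.0, 0.954, -0.0, 0.301]
contact_force: [-1.2, 0.7, -2.5]
opening: 0.255
finger_force: 80.6
TCP rel fork, mm: x 0.5 y 0.5; nose depth 42.1 force tool [2.4 0.7 1.4] t 12.05 rot [ 0.001 -0.     0.001] tq [0.07 0.6  0.02]
```

```bash
python3 - <<'E'
from h import *
im,d=cam('side'); cv2.imwrite('pics/s5.png',cv2.resize(im[110:230,190:310],None,fx=5,fy=5,interpolation=cv2.INTER_CUBIC))
E
```

```text
(no output)
```

View pics/s5.png

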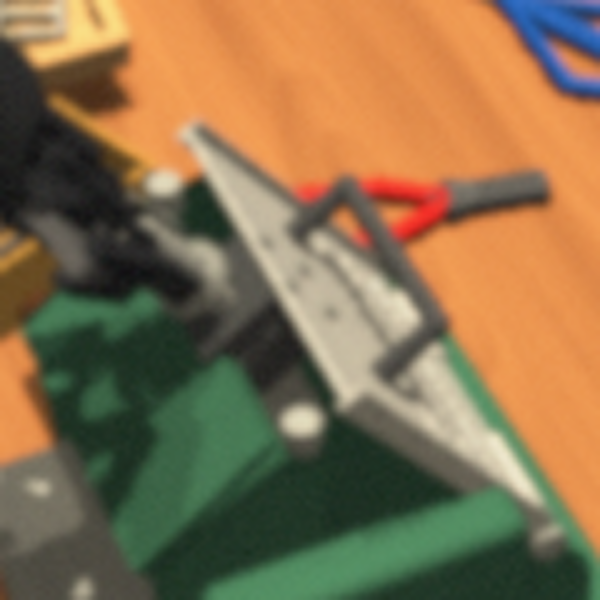

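The pin has sunk into the fork, its collar at about crop (210,265), close above the upper ear. The cover is unchanged. Now push down to seat the collar.

```bash
python3 -m crank '[[0,0,0.4,0,0,0],[0,0,0.8,0,0,0],[0,0,1.2,0,0,0],[0,0,1.5,0,0,0],[0,0,1.7,0,0,0],[0,0,1.7,0,0,0]]'; python3 st.py
```

```text
time: 12.7
eef_pos: [0.4664, 0.1336, 0.2237]
tcp_rot: [0.0, 0.954, -0.0, 0.301]
contact_force: [-6.0, 0.5, 0.7]
opening: 0.26
finger_force: 81.6
TCP rel fork, mm: x 0.3 y 0.6; nose depth 58.3 force tool [ 4.5  0.5 -4. ] t 12.7 rot [0.001 0.    0.001] tq [0.08 1.06 0.08]
```

```bash
python3 -m crank '[[0.05,0,0.1,0,0,0],[0.05,0,0.2,0,0,0],[0.05,0,0.3,0,0,0],[0.05,0,0.3,0,0,0]]'; python3 st.py
```

```text
time: 13.1
eef_pos: [0.4668, 0.1338, 0.2235]
tcp_rot: [0.0, 0.954, -0.001, 0.3]
contact_force: [-29.0, -2.0, 19.0]
opening: 0.255
finger_force: 84.6
TCP rel fork, mm: x -0.0 y 0.8; nose depth 58.7 force tool [ 12.9  -2.  -32.3] t 13.1 rot [ 0.001  0.002 -0.   ] tq [-0.21  2.55 -0.13]
```

The push meets a firm stop at 58.7 mm, with 32 N on the collar: it is seated. Relax, open, withdraw.

```bash
python3 -m crank '[[-0.05,0,-0.3,0,0,0],[-0.05,0,-0.3,0,0,0]]'; python3 -m crank '[[0,0,0,0,0,0],[0,0,0,0,0,0],[0,0,0,0,0,0],[0,0,0,0,0,0]]' 0.55; python3 st.py
python3 -m crank '[[0,0,-1,0,0,0],[0,0,-2.5,0,0,0],[0,0,-5,0,0,0],[0,0,-9,0,0,0],[0,0,-13,0,0,0],[0,0,-16,0,0,0],[0,0,-16,0,0,0],[0,0,-16,0,0,0]]'
python3 - <<'E'
from f import *
im,d=cam('side'); im2,d2=cam('top'); r=lambda a:cv2.resize(a,(400,400),interpolation=cv2.INTER_CUBIC)
cv2.imwrite('pics/s6.png',np.hstack([r(im[110:210,190:290]),r(im2[205:285,215:295])]))
# seated pin: top of the grip should be 40 mm above the face along n
F=np.array([.4735,.133,.214]); T=np.array([[-n[2],0,-n[0]],[0,1,0],[n[0],0,-n[2]]])
for nm in('side','top'):
    P=cloud(nm,load(nm)[1]); L=(P-F)@T; H=-L[...,2]*1000; rr=np.hypot(L[...,0],L[...,1])*1000
    k=(rr<14)&(H>15)&(H<60); print(nm,k.sum(),'head top H',np.percentile(H[k],90).round(1),H[k].max().round(1)); t=k&(H>36); print(L[t].mean(0).round(4)*1000)
    c=(rr>13)&(rr<17)&(H>-5)&(H<12); print('collar H',np.percentile(H[c],[50,80,90]).round(1))
E
```

```text
time: 13.3
eef_pos: [0.4663, 0.1336, 0.2237]
tcp_rot: [0.0, 0.954, -0.0, 0.301]
contact_force: [-2.3, 0.5, -2.0]
opening: 0.255
finger_force: 80.9
time: 13.7
eef_pos: [0.4671, 0.1335, 0.2242]
tcp_rot: [0.0, 0.953, -0.0, 0.302]
contact_force: [0.1, -0.1, -0.0]
opening: 0.55
finger_force: 0.0
TCP rel fork, mm: x -0.6 y 0.5; nose depth 58.3 force tool [-0.1 -0.1  0.1] t 13.7 rot [ 0.    -0.003  0.001] tq [-0.05  0.27  0.01]
time: 14.5
eef_pos: [0.3745, 0.1337, 0.3553]
tcp_rot: [0.0, 0.953, 0.0, 0.302]
contact_force: [-0.3, 1.1, -0.6]
opening: 0.548
finger_force: 0.0
side 132 head top H 41.3 43.9
[  2.3  -2.  -40.3]
collar H [5.  7.9 9.9]
top 142 head top H 40.9 43.7
[  1.6   1.3 -39.5]
collar H [2.9 4.9 6.3]
```

View pics/s6.png

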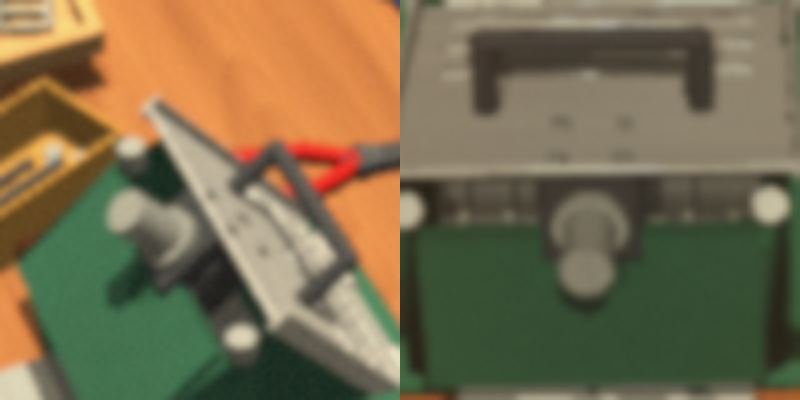

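The views show the collar flat on the upper ear and the cover shut. The grip's top is 40 mm above the face, the value for a seated pin, and the gripper is clear.

```bash
python3 -c "
from plant import ctrl
print(ctrl.sign_off())"
```

```text
the job is handed in; nothing more can be done
None
```

The cover is folded shut, the lock pin is pushed through fork and lug with its collar seated on the fork, the gripper is clear, and the job was handed in at about 14.6 s; no verdict was returned.

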